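# Start the clamp screw of a digestion-vessel closing frame

### The arm

A 7-joint arm with a two-finger parallel gripper is mounted at the origin on the work surface. World frame = base frame: x ahead of the robot, y to its left, z up, the work surface at z = 0. Lengths are in mm, angles in rad, forces in N, time in s.
With the tool pointing down it reaches from about 400 to 875 mm from the base axis. Payload 4.4 kg.
Tool frame: the origin (TCP) lies midway between the tips of the shut fingers; the grasp point (between the pads) lies 19 mm behind it; x points along the fingers, y is the direction in which the jaws open and shut, and the axes are right-handed (so a half turn about x gives the same grasp; the last joint's range is limited). The gripper opens to 85 mm and grips with 20 to 120 N. Pads are 22 mm wide; open, the fingers measure 114 mm over their backs; the gripper's body (76 mm by 85 mm) begins 54 mm behind the grasp point. The pads swing forward as they close: fully open they stand 13 mm farther back than shut.
Start: joints at [1.178, 0.628, 0.038, 1.517, -0.027, 0.996, -0.02], TCP at [208.687, -615.603, 231.313] pointing down, gripper open.
Joint ranges: [-3.06, 3.06], [-0.37, 2.12], [-1.25, 1.32], [0.18, 2.47], [-1.1, 4.24], [0.23, 1.98], [-2.94, 2.94]. Speed limits (rad/s): [2.57, 2.57, 3.14, 3.14, 3.14, 3.14, 3.14].

### API

Orientations are given as [roll, pitch, yaw] about the fixed x, y, z axes, in that order (R = Rz(yaw) Ry(pitch) Rx(roll)).
In Python, from cell import ctrl gives the robot as it stands.
- The arm moves only by the tool arm_command, never from a script. Its argument "series" is a list of rows, each a list of 7 numbers: the opening, from 0 (shut) to 1 (fully open), then the shift along the world's x, y, z in cm, then the turn, a rotation vector about the world's x, y, z in degrees. In form: [[claw, x, y, z, rx, ry, rz], ...]. A call has 1 to 20 rows; each row shifts and turns the commanded pose from where the row before left it; what a row does not reach is not made up. A row lasts 1/12 s, in which the tool goes at most 41.7 mm and 7.16 degrees, less where a joint would pass 70% of its speed; a pose out of reach is approached as far as the arm can. A call with a gripper value outside its range is refused whole. The fingers move at their own pace and stop on an object; the grip force is fixed at half the most. Time passes only in rows, so rows that do not move let the fingers close. It gives the time, the measured TCP pose, the force and the opening at its end, in the units of the state.
- ctrl.read_state(): the state, without advancing time (a new reading comes with each control period).
- ctrl.get_image(name): name is "side" or "top" or "wrist"; returns the picture (384x512x3 uint8, blue, green, red); there is no depth.
- ctrl.calibration(name): a dict with "fovy" (degrees; the focal length in pixels is half the picture's height over the tangent of half this angle, whatever the lens; pixels are square), "cx", "cy" (the principal point, pixels), "cam_to_world" (4x4, takes a point from camera to world coordinates); the wrist camera has in their place "T_tool_cam" (4x4, takes a point from camera to tool coordinates, whose origin is the TCP and whose axes are the tool frame's). Camera axes: x right, y up, looking along -z (the intrinsics and any distortion apply to the point x, -y, -z); pixel columns grow to the right and rows downward; lengths in mm; the calibration is good to about 2 mm. A picture is of the moment at which its call begins: read the wrist's pose just before it. calibration takes no time and is no camera call.
- ctrl.finish_job(): hands the job in, once; it reports no verdict.
Trained networks look in the newest picture that a camera, given by its name, has taken for a name from the list of things; names that differ only in an ending like _2 or _b are one class to them, and where a whole thing is asked for, a point or a joint stands for the part that bears it (a point fixed in the world has none). Each returns a list of dicts, best first, with "conf" (0 to 1); they miss things now and then, are a little off and sometimes report something else, mostly with a low value. They report only what shows in the picture. A call takes as long as a camera call.
- ctrl.spot_in(label, camera): "centre" ([x, y, z] in mm, in world coordinates, good to about 4 mm: the middle of the surface that is visible of it).
The state is a dict: "clock": time; "qpos": joint angles; "qd": joint speeds; "tau": joint torques, N m; "eef_pos": TCP position; "tool_rot": TCP orientation; "force": force on the tool from outside, world axes, zero at the start; "torque": the same for the moment, N m; "width": finger opening in mm.
Only numpy, scipy, OpenCV 4.12 (cv2) and the standard library are available. Lean on these libraries where they do the work, as an engineer would, in place of code of your own. Each camera call takes 0.05 s, during which the arm holds its last target.

### The job

Start the clamp screw of the vessel closing frame without crossing its thread: take the red upright handle of the handwheel, turn the wheel backward (anticlockwise from above) until the screw rides up and then drops, then turn it forward (clockwise) one turn from there and no further. Finish still gripping the handle with the wheel at rest, so that the screw stays started, and leave the other things on the bench where they are.

Things in the scene. Friction and masses are not known exactly. Their poses are not given: they have to be found in the camera images.
- frame: Vessel closing frame, bolted to the bench: blue base 140 x 210 x 40 mm, two steel posts, white crossbeam along y with its top 216 mm above the bench, a closed vessel under the screw, a level handwheel on top (black rim 150 mm across, its top 242 mm above the bench). Origin on the bench, under the wheel axis; z up.
- hub (a point): Centre of the top face of the handwheel's dark hub (40 mm across), on the upright wheel and screw axis, 250 mm above the bench. Axes as the frame's.
- handle: Red upright round grip on the wheel's rim, 22 mm across, 50 mm tall, spins freely about its own axis, so fingers need not turn with the wheel. Origin: centre of its underside, 243 mm above the bench, 69 mm from the wheel axis. The screw end stands up to 30 mm above the hub: open fingers should straddle the grip along the rim, not towards the hub. It keeps its height as the wheel turns.
- handwheel (a joint): Wheel angle, rad: grows forward (clockwise from above). At angle q the handle lies in direction (-cos q, sin q) in the frame's x, y. Friction 1 to 2 N at the handle. The drop comes 0.9 to 5 rad backward of the start, different each time. In the last 0.6 rad before it the screw climbs and the wheel resists by 1 to 3 N more; about 0.5 rad past it the wheel meets a stop.
- screw (a joint): How far the brass clamp screw has sunk, m. It turns with the wheel and slides in its hub. 0 at first (unstarted); about -0.004 riding up just before the drop; +0.008 after the drop; then 8.5 mm deeper per forward turn: +0.0165 one turn after the drop. Turned forward without the drop first, the thread is crossed: the screw does not sink and the wheel jams within a turn.
- screw_top (a point): Centre of the top of the brass screw end, 14 mm across, on the wheel axis. It stands 26 mm above the hub's top face at first, 18 mm after the drop, 9.5 mm when started one turn. A red band round its lowest 7 mm shows above the hub until the screw has dropped.
- vessel_a: Bystander: cream vessel with blue cap, 58 mm across, 102 mm tall, loose; origin under its centre.
- vessel_b: Bystander: cream vessel with white cap, 58 mm across, 102 mm tall, loose; origin under its centre.
- beaker: Bystander: glass beaker, 72 mm across, 90 mm tall, loose; origin under its centre.
- reagent: Bystander: amber bottle with blue cap, 64 mm across, 150 mm tall, loose; origin under its centre.
- spanner: Bystander: steel spanner 160 mm long lying on the bench near the frame.
- seal_ring: Bystander: white ring, 60 mm across, 10 mm high, lying on the bench near the frame.
- cap: Bystander: blue cap, 58 mm across, 18 mm high, lying on the bench near the frame.

How it is judged (in metres and radians):
On the way, in this order (a step that is already met when the one before it is completed fails the run):
1. turned backward, the screw has ridden up onto the thread start (value of joint screw below -0.0015 m).
2. turned further backward, the screw has dropped into the thread (value of joint screw between 0.006 and 0.0115 m), for 0.1 s.
At the end, for the whole second after the job is handed in: The screw stands 15.2 to 17.6 mm down (one turn after the drop, give or take about an eighth of a turn), the wheel is at rest, and the fingers still grip the handle with more than 2 N (value of joint screw between 0.0152 and 0.0176 m and velocity of joint handwheel between -0.15 and 0.15 rad/s and contact force between the fingers and handle above 2 N); the arm keeps its last pose, push and grip.
It fails at once if the screw was driven on well past one turn (more than 19.2 mm down) (value of joint screw above 0.0192 m).
It fails at once if a bystander was moved by more than 30 mm (distance of any of vessel_a, vessel_b, beaker, reagent, spanner, seal_ring, cap from where it was at the start of the episode above 0.03 m).
It also fails if it takes over 64 s, if anything falls off the work surface, if the arm or the gripper's body presses on something with over 40 N, if the wrist force passes 120 N, or if a joint passes its speed limit or range.

## Working session

There is one attempt and no reset: what is moved stays moved. The work goes in short steps, Python scripts to look and compute and a tool call to move; the robot and the scene stay as the last step left them, time stands still between calls to the robot, and variables do not carry over. Pictures are saved under pics/ and viewed, and the job is handed in when it is done.

Besides the shell and the picture viewer there is one more tool, called after "Call:" as name(argument=value, ...) on one line, values as JSON. arm_command: Moves the arm, as the interface text tells. Its arguments: {"type":"object","properties":{"series":{"type":"array"}},"required":["series"]}

```bash
ls; mkdir -p pics; python3 - <<'E'
from cell import ctrl
import cv2
print(ctrl.read_state())
for n in("side","top","wrist"):
    cv2.imwrite(f"pics/{n}0.png",ctrl.get_image(n))
    c=ctrl.calibration(n);print(n,c)
for l in("hub","handle","screw_top"):
    for n in("side","top"):
        print(l,n,ctrl.spot_in(l,n)[:2])
E
```

```text
pics
{'clock': 0.0, 'qpos': array([ 1.17821888,  0.62936719,  0.03843329,  1.51839402, -0.02702029,
        0.99632843, -0.01998662]), 'qd': array([ 0.00017635,  0.0009934 ,  0.00012011, -0.00061911,  0.00162102,
        0.00041629,  0.00190635]), 'tau': array([-6.21977542e-04, -5.63397539e+01,  1.22613888e+00, -1.93443060e+01,
        1.11515075e-02,  1.06868026e-02,  2.79080047e-05]), 'eef_pos': array([ 208.47251586, -614.97227   ,  230.36698251]), 'tool_rot': array([-1.56780622,  1.56881689,  1.90057263]), 'force': array([0.43844788, 0.30512049, 0.1892537 ]), 'torque': array([-0.01077599, -0.01218295,  0.00637497]), 'width': 85.68118380858348}
side {'fovy': 55.84746116349514, 'cx': 258.15375874453633, 'cy': 189.8727564019891, 'cam_to_world': array([[-9.07369159e-01,  1.99119863e-01, -3.70178997e-01,
         1.65141923e+02],
       [-4.20332671e-01, -4.32529802e-01,  7.97645545e-01,
         8.28657634e+02],
       [-1.28637649e-03,  8.79357294e-01,  4.76160787e-01,
         6.83209591e+02],
       [ 0.00000000e+00,  0.00000000e+00,  0.00000000e+00,
         1.00000000e+00]])}
top
[... 497 characters left out ...]
cy': 194.74687546400622, 'T_tool_cam': array([[-7.58799078e-04,  3.00996015e-01, -9.53625096e-01,
        -1.42561804e+02],
       [ 9.99999697e-01,  6.34316241e-05, -7.75678183e-04,
         8.18241570e-01],
       [-1.72986054e-04, -9.53625395e-01, -3.00995972e-01,
        -7.77109515e+01],
       [ 0.00000000e+00,  0.00000000e+00,  0.00000000e+00,
         1.00000000e+00]])}
hub side [{'centre': [502.6, 127.9, 78.3], 'conf': 0.66}]
hub top [{'centre': [527.6, 84.7, 214.9], 'conf': 0.8}, {'centre': [521.7, 84.1, 242.2], 'conf': 0.44}]
handle side [{'centre': [504.6, 128.0, 81.4], 'conf': 0.53}, {'centre': [460.4, 96.9, 271.4], 'conf': 0.49}]
handle top []
screw_top side []
screw_top top []
```

View pics/side0.png

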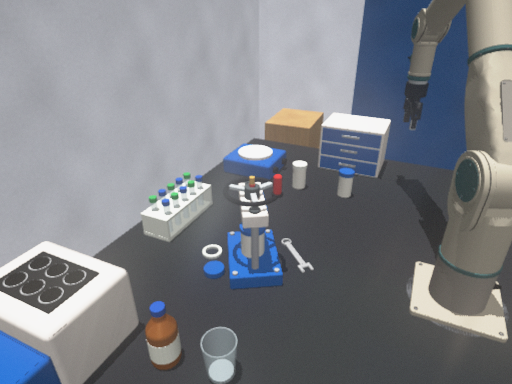

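View pics/top0.png

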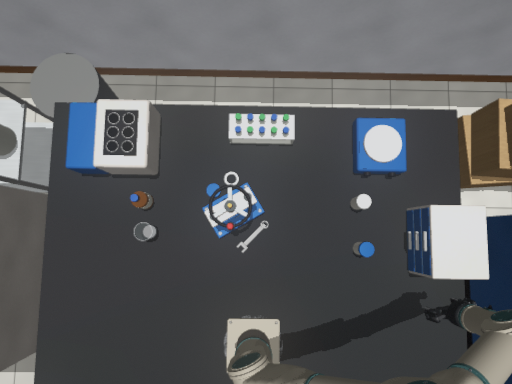

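```bash
cat > h.py <<'E'
import numpy as np,cv2
from cell import ctrl
from scipy.spatial.transform import Rotation as Ro
def cam(n,st=None):
    c=ctrl.calibration(n)
    f=192/np.tan(np.radians(c["fovy"]/2))
    if n=="wrist":
        T=np.eye(4);T[:3,:3]=Ro.from_euler('xyz',st["tool_rot"]).as_matrix();T[:3,3]=st["eef_pos"]
        M=T@c["T_tool_cam"]
    else: M=c["cam_to_world"]
    return f,c["cx"],c["cy"],M
def ray(n,u,v,z,st=None):
    f,cx,cy,M=cam(n,st)
    d=M[:3,:3]@np.array([(u-cx)/f,-(v-cy)/f,-1]);o=M[:3,3]
    return o+d*(z-o[2])/d[2]
def proj(n,p,st=None):
    f,cx,cy,M=cam(n,st)
    q=M[:3,:3].T@(np.asarray(p,float)-M[:3,3])
    return np.array([cx+f*q[0]/-q[2],cy-f*q[1]/-q[2]])
E
python3 - <<'E'
import cv2
from h import *
a=cv2.imread("pics/top0.png")[160:260,180:290];cv2.imwrite("pics/topz.png",cv2.resize(a,None,fx=6,fy=6,interpolation=cv2.INTER_CUBIC)[:600,:660])
a=cv2.imread("pics/side0.png")[160:300,190:320];cv2.imwrite("pics/sidez.png",cv2.resize(a,None,fx=4,fy=4,interpolation=cv2.INTER_CUBIC))
E
```

```text
(no output)
```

View pics/topz.png

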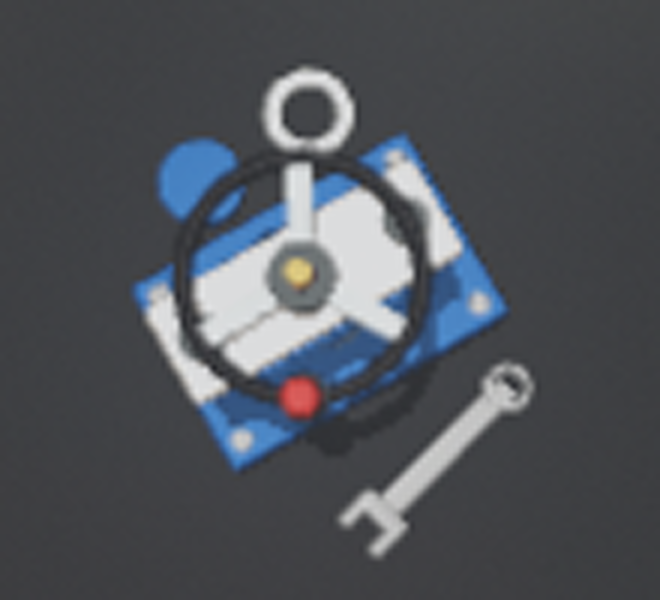

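View pics/sidez.png

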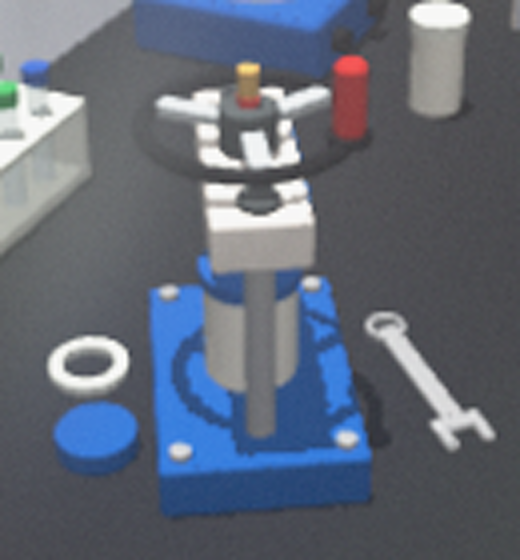

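```bash
python3 - <<'E'
from h import *
from scipy.optimize import least_squares
print("hub",ray("top",230.3,205.8,250),"screw",ray("top",229.7,205,276),"handle",ray("top",230,225.7,293))
print("side hub/screw",ray("side",252,177,276),"handle mid z268",ray("side",277.3,184.5,268),"handle top",ray("side",277.5,175.5,293))
# wheel rim circle
a=cv2.imread("pics/top0.png")
E
```

```text
hub [529.41191905  84.56354824 250.        ] screw [530.07691922  85.03650095 276.        ] handle [461.28109151  81.47230312 293.        ]
side hub/screw [524.55138736  91.03953325 276.        ] handle mid z268 [456.63587308  87.96819025 268.        ] handle top [456.57565368  88.40366362 293.        ]
```

```bash
python3 - <<'E'
from h import *
s=ctrl.read_state()
print(Ro.from_euler('xyz',s["tool_rot"]).as_matrix().round(3))
for l in("vessel_a","vessel_b","reagent","beaker"):
    print(l,ctrl.spot_in(l,"top")[:2])
print(ray("top",415,205,150)) 
E
```

```text
[[-0.     0.321 -0.947]
 [ 0.    -0.947 -0.321]
 [-1.    -0.    -0.   ]]
vessel_a [{'centre': [388.6, -412.7, 103.6], 'conf': 0.69}, {'centre': [568.3, -407.1, 104.4], 'conf': 0.55}]
vessel_b [{'centre': [388.6, -412.7, 103.6], 'conf': 0.69}, {'centre': [568.3, -407.1, 104.4], 'conf': 0.55}]
reagent [{'centre': [559.4, 431.0, 98.7], 'conf': 0.78}]
beaker [{'centre': [437.3, 440.3, 45.1], 'conf': 0.53}, {'centre': [422.9, 8.6, 7.2], 'conf': 0.48}]
[ 550.9631077  -590.99031043  150.        ]
```

Call:
arm_command(series=[[1,0,0,3.4,0,0,0],[1,0,0,3.4,0,0,0],[1,0,0,3.4,0,0,0],[1,0.5,0.5,3.4,0,0,0],[1,1.5,2,3.4,0,0,0],[1,1.8,2.4,0,0,0,-1.5],[1,1.8,2.4,0,0,0,-1.5],[1,1.8,2.4,0,0,0,-1.5],[1,1.8,2.4,0,0,0,-1.5],[1,1.8,2.4,0,0,0,-1.5],[1,1.8,2.4,0,0,0,-1.5],[1,1.8,2.4,0,0,0,-1.5],[1,1.8,2.4,0,0,0,-1.5],[1,1.8,2.4,0,0,0,-1.5],[1,1.8,2.4,0,0,0,-1.5],[1,1.8,2.4,0,0,0,-1.5],[1,1.8,2.4,0,0,0,-1.5],[1,1.8,2.4,0,0,0,0],[1,1.8,2.4,0,0,0,0],[1,0,2.4,0,0,0,0]])

```text
clock: 2.32
eef_pos: [483.6, -228.5, 400.5]
tool_rot: [-2.838, 1.569, 0.319]
force: [1.1, -0.0, 0.4]
width: 85.3
```

Call:
arm_command(series=[[1,-0.2,3.1,0,0,0,0],[1,-0.2,3.1,0,0,0,0],[1,-0.3,3.1,0,0,0,0],[1,-0.3,3.1,0,0,0,0],[1,-0.3,3.1,0,0,0,0],[1,-0.3,3.1,0,0,0,0],[1,-0.3,3.1,0,0,0,0],[1,-0.2,3.1,-0.5,0,0,0],[1,-0.2,3.1,-0.5,0,0,0],[1,-0.2,3,-1,0,0,0],[1,0,0,0,0,0,0],[1,0,0,0,0,0,0]])

```text
clock: 3.32
eef_pos: [454.9, 79.6, 380.6]
tool_rot: [0.054, 1.57, -3.071]
force: [-0.2, -0.3, -0.3]
width: 85.2
```

```bash
python3 - <<'E'
from h import *
s=ctrl.read_state();im=ctrl.get_image("wrist");cv2.imwrite("pics/w1.png",im)
print(s["eef_pos"],s["qpos"].round(2),Ro.from_euler('xyz',s["tool_rot"]).as_matrix().round(3),s["clock"])
import json;json.dump([list(s["eef_pos"]),list(s["tool_rot"])],open("s1.json","w"))
print(ctrl.spot_in("handle","wrist"),ctrl.spot_in("hub","wrist"),ctrl.spot_in("screw_top","wrist"))
for p in([528,86.5,276],[528,86.5,250],[459,84,293]):print(p,proj("wrist",p,s))
E
```

```text
[454.92907523  79.59362567 380.64997916] [-0.06  0.21 -0.22  1.78  0.05  1.16 -1.84] [[-0.001  0.017 -1.   ]
 [-0.    -1.    -0.017]
 [-1.     0.     0.001]] 3.3167
[{'centre': [464.2, 88.9, 289.9], 'conf': 0.66}] [{'centre': [534.1, 81.9, 233.4], 'conf': 0.7}, {'centre': [558.4, 418.3, 48.0], 'conf': 0.59}] [{'centre': [531.0, 88.5, 276.5], 'conf': 0.71}]
[528, 86.5, 276] [249.95763095 102.83118385]
[528, 86.5, 250] [250.74604686 102.19496567]
[459, 84, 293] [251.85365649 196.12839907]
```

View pics/w1.png

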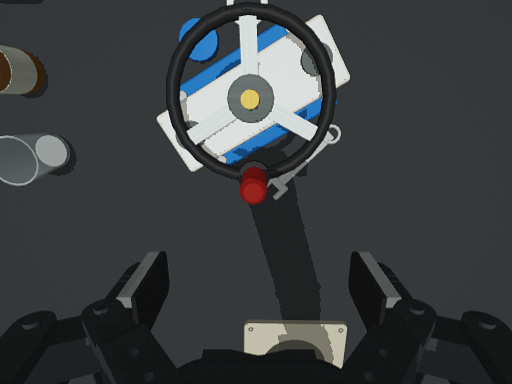

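```bash
python3 - <<'E'
from h import *
s=ctrl.read_state()
for u,v,z in((250,99,276),(250.5,98.5,250),(253,191,293),(251,93,242),(255,172.5,245)):print(u,v,z,ray("wrist",u,v,z,s).round(1))
E
```

```text
250 99 276 [531.9  83.  276. ]
250.5 98.5 250 [532.1  83.3 250. ]
253 191 293 [464.1  80.2 293. ]
251 93 242 [536.6  83.  242. ]
255 172.5 245 [467.3  79.1 245. ]
```

Call:
arm_command(series=[[1,0.2,0.1,-2,0,0,0],[1,0.2,0.1,-2,0,0,0],[1,0.2,0,-2,0,0,0],[1,0,0,-2,0,0,0],[1,0,0,0,0,0,0]])

```text
clock: 3.93
eef_pos: [459.6, 78.2, 298.0]
tool_rot: [0.261, 1.564, -2.87]
force: [-0.8, -0.6, -0.3]
width: 85.1
```

```bash
python3 - <<'E'
from h import *
s=ctrl.read_state();im=ctrl.get_image("wrist");cv2.imwrite("pics/w2.png",im)
print(s["eef_pos"])
print(ctrl.spot_in("handle","wrist"),ctrl.spot_in("screw_top","wrist"))
for p in([531,84,276],[462,82,293],[462,82,243]):print(p,proj("wrist",p,s))
E
```

```text
[459.60843532  78.22130035 297.99929361]
[{'centre': [463.8, 86.2, 285.5], 'conf': 0.82}] [{'centre': [530.4, 87.1, 275.2], 'conf': 0.74}]
[531, 84, 276] [247.00680473 109.49150364]
[462, 82, 293] [249.86702719 247.43688784]
[462, 82, 243] [251.64593701 212.87962743]
```

View pics/w2.png

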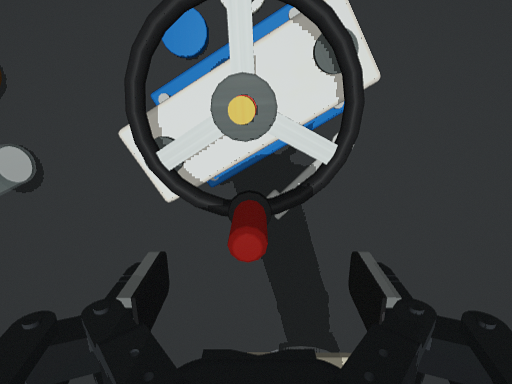

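Call:
arm_command(series=[[1,0.3,0.5,-1,0,0,0],[1,0,0,-1.5,0,0,0],[1,0,0,-1.6,0,0,0],[1,0,0,0,0,0,0],[1,0,0,0,0,0,0]])

```text
clock: 4.5
eef_pos: [464.6, 85.4, 260.0]
tool_rot: [-0.176, 1.57, 2.979]
force: [0.6, -0.4, -0.3]
width: 85.6
```

```bash
python3 - <<'E'
from h import *
s=ctrl.read_state();im=ctrl.get_image("wrist");cv2.imwrite("pics/w3.png",im)
print(s["eef_pos"],s["force"])
for p in([531,84,276],[462,82,293],[462,82,243]):print(p,proj("wrist",p,s))
E
```

```text
[464.60853632  85.38169109 259.95906087] [ 0.55291489 -0.41981257 -0.26319538]
[531, 84, 276] [262.25408045 126.87314528]
[462, 82, 293] [264.81775967 301.20771836]
[462, 82, 243] [263.0605068  245.80127081]
```

View pics/w3.png

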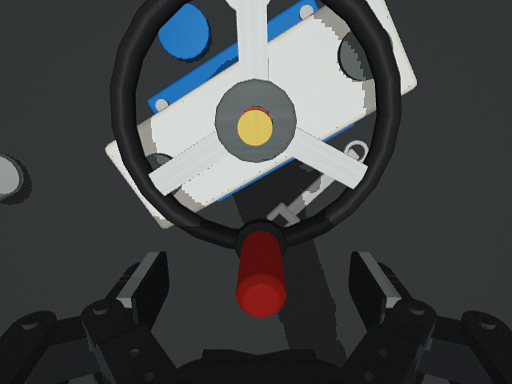

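Call:
arm_command(series=[[1,0,0,-0.3,0,0,0],[0,0,0,0,0,0,0],[0,0,0,0,0,0,0],[0,0,0,0,0,0,0],[0,0,0,0,0,0,0],[0,0,0,0,0,0,0],[0,0,0,0,0,0,0],[0,0,0,0,0,0,0],[0,0,0,0,0,0,0],[0,0,0,0,0,0,0],[0,0,0,0,0,0,0],[0,0,0,0,0,0,0]])

```text
clock: 5.55
eef_pos: [464.6, 85.4, 257.3]
tool_rot: [-2.646, 1.57, 0.509]
force: [-1.6, 0.0, 5.5]
width: 20.2
```

```bash
python3 - <<'E'
from h import *
s=ctrl.read_state();im=ctrl.get_image("wrist");cv2.imwrite("pics/w4.png",im)
print(s["eef_pos"],s["force"],s["width"])
E
```

```text
[464.61664509  85.37230233 257.259405  ] [-1.56331221  0.03012061  5.47285917] 20.225919202489123
```

View pics/w4.png

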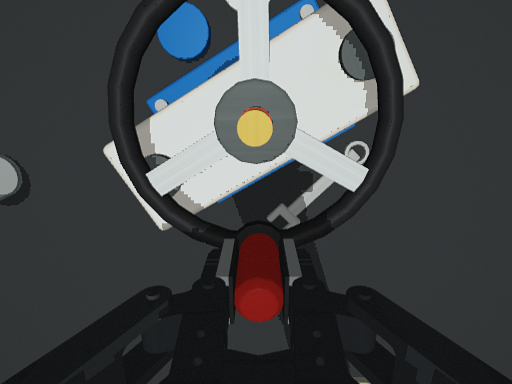

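```bash
python3 - <<'E'
from h import *
s=ctrl.read_state()
for u,v,z in((255,128,276),(256,121,250),(259,301,293)):print(ray("wrist",u,v,z,s).round(1))
E
```

```text
[530.7  86.9 276. ]
[531.5  86.7 250. ]
[464.   84.5 293. ]
```

```bash
cat > rows.py <<'E'
import sys,json
import numpy as np
# rows from commanded phi a to b, n steps, starting offset
a,b,n=float(sys.argv[1]),float(sys.argv[2]),int(sys.argv[3])
ph=np.linspace(a,b,n+1);P=6.9*np.c_[np.cos(ph),np.sin(ph)]
R=np.round(P,2);D=np.diff(R,axis=0)
print(json.dumps([[0,round(x,2),round(y,2),0,0,0,0] for x,y in D]))
E
python3 rows.py 3.168 3.568 6; python3 rows.py 3.568 3.968 6;
```

```text
[[0, 0.03, -0.46, 0, 0, 0, 0], [0, 0.06, -0.46, 0, 0, 0, 0], [0, 0.09, -0.45, 0, 0, 0, 0], [0, 0.11, -0.44, 0, 0, 0, 0], [0, 0.15, -0.44, 0, 0, 0, 0], [0, 0.18, -0.42, 0, 0, 0, 0]]
[[0, 0.2, -0.42, 0, 0, 0, 0], [0, 0.23, -0.39, 0, 0, 0, 0], [0, 0.26, -0.39, 0, 0, 0, 0], [0, 0.28, -0.36, 0, 0, 0, 0], [0, 0.31, -0.34, 0, 0, 0, 0], [0, 0.33, -0.32, 0, 0, 0, 0]]
```

Call:
arm_command(series=[[0,0.03,-0.46,0,0,0,0],[0,0.06,-0.46,0,0,0,0],[0,0.09,-0.45,0,0,0,0],[0,0.11,-0.44,0,0,0,0],[0,0.15,-0.44,0,0,0,0],[0,0.18,-0.42,0,0,0,0],[0,0,0,0,0,0,0]])

```text
clock: 6.18
eef_pos: [471.5, 57.6, 257.3]
tool_rot: [2.929, 1.569, -0.201]
force: [-0.0, -1.3, 4.6]
width: 20.2
```

```bash
cat > look.py <<'E'
import sys
from h import *
s=ctrl.read_state();im=ctrl.get_image("wrist");cv2.imwrite(f"pics/{sys.argv[1]}.png",im)
r=s["eef_pos"][:2]-np.array([531.3+1.5,86.8+0.4])
ph=np.arctan2(r[1],r[0])%(2*np.pi)
f=s["force"]
er=np.array([np.cos(ph),np.sin(ph)]);et=np.array([-er[1],er[0]])
print("clk",s["clock"],"tcp",s["eef_pos"].round(1),"phi",ph.round(3),"rad",np.hypot(*r).round(1),"F",f.round(1),"Frad",(f[:2]@er).round(1),"Ftan",(f[:2]@et).round(1),"w",round(s["width"],1))
E
python3 look.py w5
```

```text
clk 6.1833 tcp [471.5  57.6 257.3] phi 3.592 rad 68.1 F [-0.  -1.3  4.6] Frad 0.6 Ftan 1.2 w 20.2
```

View pics/w5.png

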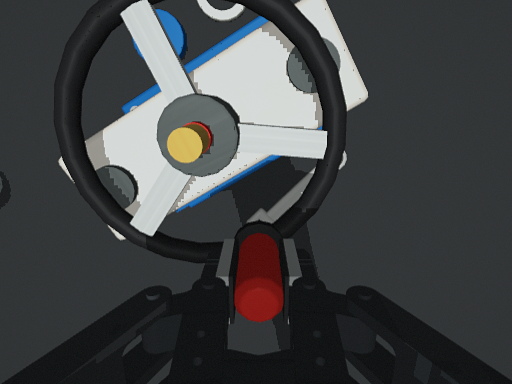

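Call:
arm_command(series=[[0,0.2,-0.42,0,0,0,0],[0,0.23,-0.39,0,0,0,0],[0,0.26,-0.39,0,0,0,0],[0,0.28,-0.36,0,0,0,0],[0,0.31,-0.34,0,0,0,0],[0,0.33,-0.32,0,0,0,0],[0,0,0,0,0,0,0]])

```text
clock: 6.82
eef_pos: [487.8, 36.0, 257.3]
tool_rot: [-2.92, 1.569, 0.234]
force: [0.4, 0.6, 4.0]
width: 20.2
```

```bash
python3 look.py w6; python3 rows.py 3.968 4.368 6;python3 rows.py 4.368 4.768 6;python3 rows.py 4.768 5.168 6;python3 rows.py 5.168 5.568 6;python3 rows.py 5.568 5.968 6
```

```text
clk 6.8167 tcp [487.8  36.  257.3] phi 3.991 rad 68.1 F [0.4 0.6 4. ] Frad -0.7 Ftan -0.1 w 20.2
[[0, 0.34, -0.31, 0, 0, 0, 0], [0, 0.37, -0.27, 0, 0, 0, 0], [0, 0.39, -0.25, 0, 0, 0, 0], [0, 0.4, -0.23, 0, 0, 0, 0], [0, 0.41, -0.2, 0, 0, 0, 0], [0, 0.43, -0.16, 0, 0, 0, 0]]
[[0, 0.44, -0.15, 0, 0, 0, 0], [0, 0.44, -0.11, 0, 0, 0, 0], [0, 0.46, -0.08, 0, 0, 0, 0], [0, 0.45, -0.05, 0, 0, 0, 0], [0, 0.46, -0.02, 0, 0, 0, 0], [0, 0.46, 0.01, 0, 0, 0, 0]]
[[0, 0.46, 0.04, 0, 0, 0, 0], [0, 0.46, 0.07, 0, 0, 0, 0], [0, 0.44, 0.1, 0, 0, 0, 0], [0, 0.45, 0.14, 0, 0, 0, 0], [0, 0.43, 0.16, 0, 0, 0, 0], [0, 0.42, 0.18, 0, 0, 0, 0]]
[[0, 0.4, 0.22, 0, 0, 0, 0], [0, 0.39, 0.24, 0, 0, 0, 0], [0, 0.38, 0.27, 0, 0, 0, 0], [0, 0.35, 0.29, 0, 0, 0, 0], [0, 0.34, 0.32, 0, 0, 0, 0], [0, 0.31, 0.34, 0, 0, 0, 0]]
[[0, 0.29, 0.35, 0, 0, 0, 0], [0, 0.26, 0.38, 0, 0, 0, 0], [0, 0.24, 0.39, 0, 0, 0, 0], [0, 0.22, 0.41, 0, 0, 0, 0], [0, 0.18, 0.42, 0, 0, 0, 0], [0, 0.16, 0.43, 0, 0, 0, 0]]
```

View pics/w6.png

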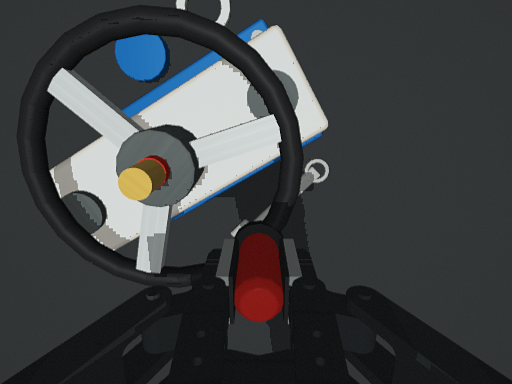

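Call:
arm_command(series=[[0,0.34,-0.31,0,0,0,0],[0,0.37,-0.27,0,0,0,0],[0,0.39,-0.25,0,0,0,0],[0,0.4,-0.23,0,0,0,0],[0,0.41,-0.2,0,0,0,0],[0,0.43,-0.16,0,0,0,0],[0,0,0,0,0,0,0]])

```text
clock: 7.45
eef_pos: [511.4, 22.4, 257.3]
tool_rot: [-2.695, 1.569, 0.459]
force: [0.8, 0.6, 5.1]
width: 20.2
```

```bash
cat >> look.py <<'E'
a=ctrl.get_image("side")[150:250,200:330];b=cv2.resize(a,None,fx=3,fy=3,interpolation=cv2.INTER_CUBIC)
w=cv2.resize(im,(390,292))
cv2.imwrite(f"pics/{sys.argv[1]}c.png",np.hstack([w,b[:292]]))
E
python3 look.py w7
```

```text
clk 7.45 tcp [511.4  22.4 257.3] phi 4.393 rad 68.2 F [0.8 0.6 5.1] Frad -0.8 Ftan 0.5 w 20.2
```

View pics/w7c.png

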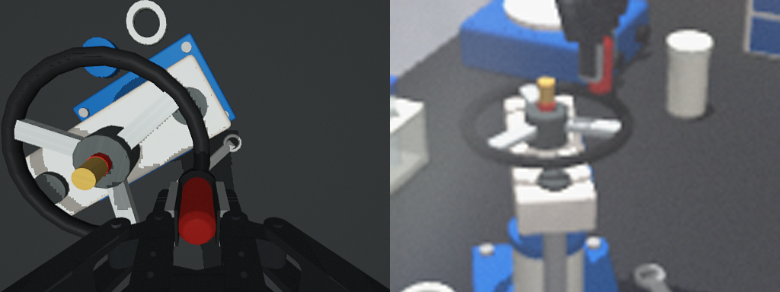

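Call:
arm_command(series=[[0,0.44,-0.15,0,0,0,0],[0,0.44,-0.11,0,0,0,0],[0,0.46,-0.08,0,0,0,0],[0,0.45,-0.05,0,0,0,0],[0,0.46,-0.02,0,0,0,0],[0,0.46,0.01,0,0,0,0],[0,0,0,0,0,0,0]])

```text
clock: 8.13
eef_pos: [538.1, 18.9, 257.3]
tool_rot: [-2.246, 1.569, 0.908]
force: [1.5, 1.9, 6.6]
width: 20.3
```

```bash
python3 look.py w8
```

```text
clk 8.1333 tcp [538.1  18.9 257.3] phi 4.79 rad 68.5 F [1.5 1.9 6.6] Frad -1.7 Ftan 1.7 w 20.3
```

View pics/w8c.png

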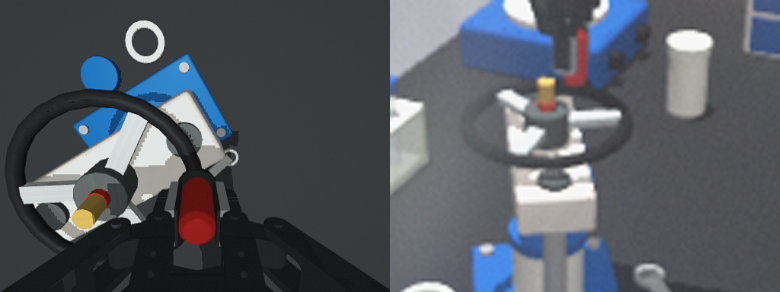

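Call:
arm_command(series=[[0,0.46,0.04,0,0,0,0],[0,0.46,0.07,0,0,0,0],[0,0.44,0.1,0,0,0,0],[0,0.45,0.14,0,0,0,0],[0,0.43,0.16,0,0,0,0],[0,0.42,0.18,0,0,0,0],[0,0,0,0,0,0,0]])

```text
clock: 8.82
eef_pos: [564.2, 25.9, 257.3]
tool_rot: [-1.613, 1.57, 1.542]
force: [-1.9, 1.2, 6.9]
width: 20.3
```

```bash
python3 look.py w9
```

```text
clk 8.8167 tcp [564.2  25.9 257.3] phi 5.186 rad 68.8 F [-1.9  1.2  6.9] Frad -1.9 Ftan -1.1 w 20.3
```

View pics/w9c.png

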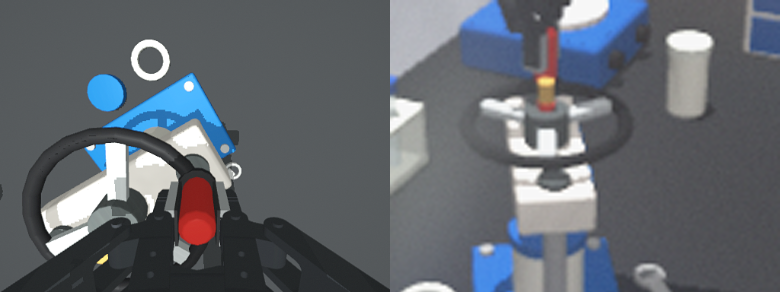

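Call:
arm_command(series=[[0,0.4,0.22,0,0,0,0],[0,0.39,0.24,0,0,0,0],[0,0.38,0.27,0,0,0,0],[0,0.35,0.29,0,0,0,0],[0,0.34,0.32,0,0,0,0],[0,0.31,0.34,0,0,0,0],[0,0,0,0,0,0,0]])

```text
clock: 9.5
eef_pos: [585.6, 42.5, 257.3]
tool_rot: [-1.102, 1.57, 2.053]
force: [-1.0, 2.0, 6.6]
width: 20.1
```

```bash
python3 look.py w10; python3 rows.py 5.968 6.368 6;python3 rows.py 6.368 6.768 6;python3 rows.py 6.768 7.168 6;python3 rows.py 7.168 7.568 6;python3 rows.py 7.568 7.968 6
```

```text
clk 9.5 tcp [585.6  42.5 257.3] phi 5.581 rad 69.2 F [-1.   2.   6.6] Frad -2.1 Ftan 0.9 w 20.1
[[0, 0.13, 0.44, 0, 0, 0, 0], [0, 0.1, 0.45, 0, 0, 0, 0], [0, 0.06, 0.46, 0, 0, 0, 0], [0, 0.04, 0.46, 0, 0, 0, 0], [0, 0.01, 0.46, 0, 0, 0, 0], [0, -0.02, 0.45, 0, 0, 0, 0]]
[[0, -0.06, 0.46, 0, 0, 0, 0], [0, -0.08, 0.45, 0, 0, 0, 0], [0, -0.12, 0.45, 0, 0, 0, 0], [0, -0.14, 0.44, 0, 0, 0, 0], [0, -0.17, 0.42, 0, 0, 0, 0], [0, -0.21, 0.42, 0, 0, 0, 0]]
[[0, -0.22, 0.4, 0, 0, 0, 0], [0, -0.26, 0.38, 0, 0, 0, 0], [0, -0.28, 0.36, 0, 0, 0, 0], [0, -0.3, 0.35, 0, 0, 0, 0], [0, -0.32, 0.33, 0, 0, 0, 0], [0, -0.35, 0.3, 0, 0, 0, 0]]
[[0, -0.36, 0.28, 0, 0, 0, 0], [0, -0.39, 0.25, 0, 0, 0, 0], [0, -0.4, 0.23, 0, 0, 0, 0], [0, -0.41, 0.2, 0, 0, 0, 0], [0, -0.43, 0.18, 0, 0, 0, 0], [0, -0.43, 0.14, 0, 0, 0, 0]]
[[0, -0.45, 0.11, 0, 0, 0, 0], [0, -0.45, 0.09, 0, 0, 0, 0], [0, -0.46, 0.05, 0, 0, 0, 0], [0, -0.46, 0.03, 0, 0, 0, 0], [0, -0.46, -0.01, 0, 0, 0, 0], [0, -0.46, -0.03, 0, 0, 0, 0]]
```

View pics/w10c.png

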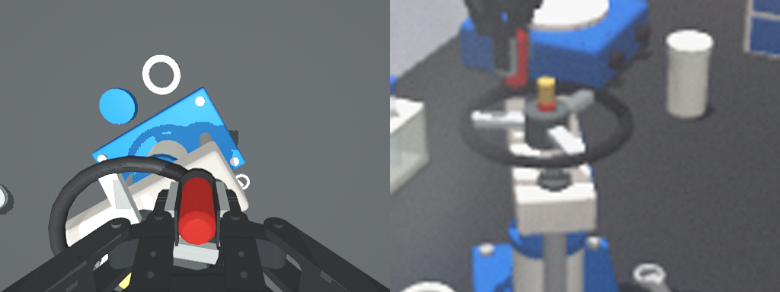

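Call:
arm_command(series=[[0,0.29,0.35,0,0,0,0],[0,0.26,0.38,0,0,0,0],[0,0.24,0.39,0,0,0,0],[0,0.22,0.41,0,0,0,0],[0,0.18,0.42,0,0,0,0],[0,0.16,0.43,0,0,0,0],[0,0,0,0,0,0,0]])

```text
clock: 10.18
eef_pos: [599.0, 65.8, 257.3]
tool_rot: [0.431, 1.57, -2.697]
force: [-2.1, 2.3, 6.7]
width: 20.2
```

```bash
python3 look.py w11
```

```text
clk 10.1833 tcp [599.   65.8 257.3] phi 5.971 rad 69.5 F [-2.1  2.3  6.7] Frad -2.7 Ftan 1.5 w 20.2
```

View pics/w11c.png

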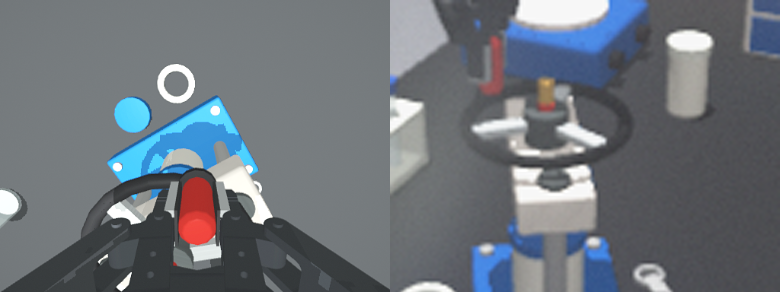

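Call:
arm_command(series=[[0,0.13,0.44,0,0,0,0],[0,0.1,0.45,0,0,0,0],[0,0.06,0.46,0,0,0,0],[0,0.04,0.46,0,0,0,0],[0,0.01,0.46,0,0,0,0],[0,-0.02,0.45,0,0,0,0],[0,0,0,0,0,0,0]])

```text
clock: 10.87
eef_pos: [602.5, 91.4, 257.3]
tool_rot: [1.682, 1.568, -1.448]
force: [-0.4, -1.9, 6.9]
width: 20.1
```

```bash
python3 look.py w12
```

```text
clk 10.8667 tcp [602.5  91.4 257.3] phi 0.06 rad 69.8 F [-0.4 -1.9  6.9] Frad -0.5 Ftan -1.9 w 20.1
```

View pics/w12c.png

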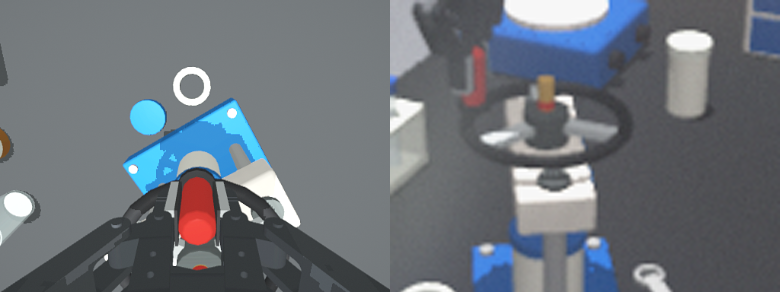

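```bash
cat > scr.py <<'E'
import cv2,numpy as np,sys
for n in sys.argv[1:]:
    b=cv2.imread(f"pics/{n}c.png")[:,390:]
    h=cv2.cvtColor(b,cv2.COLOR_BGR2HSV)
    m=((h[...,0]>14)&(h[...,0]<30)&(h[...,1]>110)&(h[...,2]>70)); m[:, :135]=0;m[:,175:]=0;m[:40]=0;m[140:]=0
    r=((h[...,0]<8)|(h[...,0]>172))&(h[...,1]>120)&(h[...,2]>60); r[:, :138]=0;r[:,172:]=0;r[:96]=0;r[140:]=0
    y=np.where(m.sum(1)>5)[0]; print(n,"brass rows",(y.min(),y.max()) if len(y) else None,"red px",r.sum())
E
python3 scr.py w7 w8 w9 w10 w11 w12
```

```text
w7 brass rows (np.int64(79), np.int64(101)) red px 75
w8 brass rows (np.int64(79), np.int64(101)) red px 82
w9 brass rows (np.int64(78), np.int64(101)) red px 74
w10 brass rows (np.int64(79), np.int64(101)) red px 78
w11 brass rows (np.int64(81), np.int64(86)) red px 71
w12 brass rows (np.int64(79), np.int64(81)) red px 66
```

Call:
arm_command(series=[[0,-0.06,0.46,0,0,0,0],[0,-0.08,0.45,0,0,0,0],[0,-0.12,0.45,0,0,0,0],[0,0,0,0,0,0,0]])

```text
clock: 11.3
eef_pos: [600.3, 105.4, 257.3]
tool_rot: [2.266, 1.569, -0.864]
force: [-0.6, 0.5, 5.5]
width: 20.3
```

```bash
python3 look.py w13
```

```text
clk 11.3 tcp [600.3 105.4 257.3] phi 0.263 rad 69.9 F [-0.6  0.5  5.5] Frad -0.4 Ftan 0.6 w 20.3
```

View pics/w13c.png

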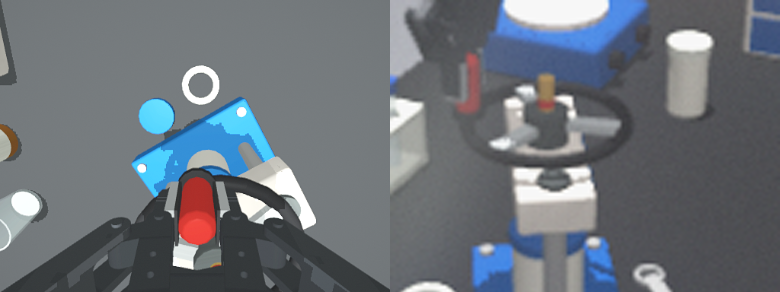

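Call:
arm_command(series=[[0,-0.14,0.44,0,0,0,0],[0,-0.17,0.42,0,0,0,0],[0,-0.21,0.42,0,0,0,0],[0,0,0,0,0,0,0]])

```text
clock: 11.73
eef_pos: [594.5, 120.1, 257.3]
tool_rot: [-2.092, 1.57, 1.063]
force: [-0.8, 2.2, 6.6]
width: 20.2
```

```bash
python3 look.py w14
```

```text
clk 11.7333 tcp [594.5 120.1 257.3] phi 0.489 rad 69.9 F [-0.8  2.2  6.6] Frad 0.3 Ftan 2.3 w 20.2
```

View pics/w14c.png

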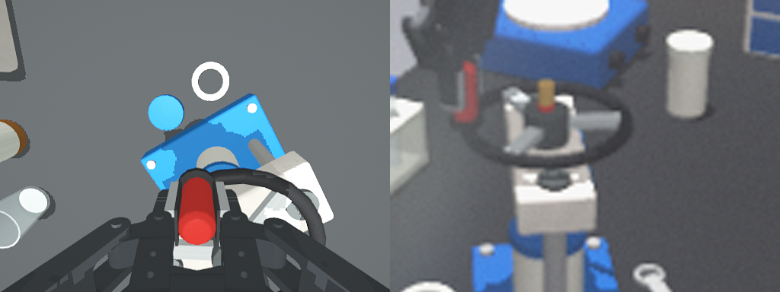

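```bash
python3 - <<'E'
import cv2,numpy as np
L=[]
for n in("w9","w11","w12","w13","w14"):
    L.append(cv2.resize(cv2.imread(f"pics/{n}c.png")[60:150,390+130:390+182],None,fx=3,fy=6))
cv2.imwrite("pics/cmp1.png",np.hstack(L))
E
```

```text
(no output)
```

View pics/cmp1.png

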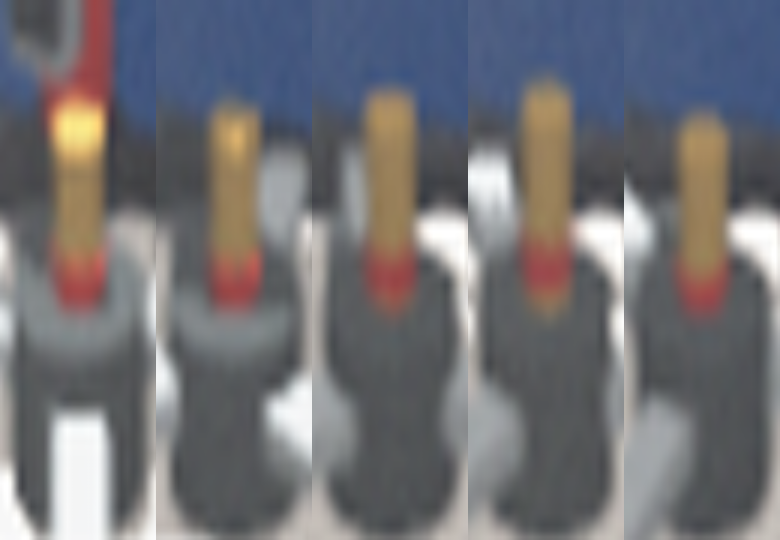

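Call:
arm_command(series=[[0,0,0,0,0,0,0],[0,0,0,0,0,0,0],[0,0,0,0,0,0,0]])

```text
clock: 12.08
eef_pos: [594.5, 120.0, 257.3]
tool_rot: [-1.931, 1.57, 1.224]
force: [0.1, 1.8, 5.5]
width: 20.5
```

```bash
python3 look.py w15;python3 - <<'E'
import cv2,numpy as np
L=[]
for n in("w9","w13","w14","w15"):
    L.append(cv2.resize(cv2.imread(f"pics/{n}c.png")[60:150,390+130:390+182],None,fx=3,fy=6))
cv2.imwrite("pics/cmp2.png",np.hstack(L))
E
```

```text
clk 12.0833 tcp [594.5 120.  257.3] phi 0.488 rad 69.9 F [0.1 1.8 5.5] Frad 1.0 Ftan 1.5 w 20.5
```

View pics/cmp2.png

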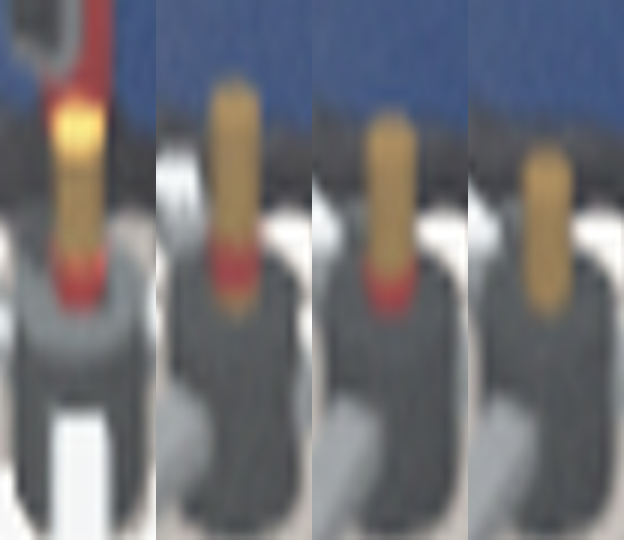

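```bash
for i in "6.768 5.268" "5.268 3.768" "3.768 2.268" "2.268 1.068" "1.068 0.468"; do set -- $i; n=$(python3 -c "print(round(($1-$2)*10))"); python3 rows.py $1 $2 $n; done
```

```text
[[0, 0.3, -0.63, 0, 0, 0, 0], [0, 0.22, -0.65, 0, 0, 0, 0], [0, 0.16, -0.67, 0, 0, 0, 0], [0, 0.1, -0.69, 0, 0, 0, 0], [0, 0.02, -0.68, 0, 0, 0, 0], [0, -0.05, -0.69, 0, 0, 0, 0], [0, -0.11, -0.68, 0, 0, 0, 0], [0, -0.18, -0.67, 0, 0, 0, 0], [0, -0.25, -0.64, 0, 0, 0, 0], [0, -0.31, -0.62, 0, 0, 0, 0], [0, -0.37, -0.58, 0, 0, 0, 0], [0, -0.42, -0.54, 0, 0, 0, 0], [0, -0.48, -0.5, 0, 0, 0, 0], [0, -0.52, -0.45, 0, 0, 0, 0], [0, -0.57, -0.39, 0, 0, 0, 0]]
[[0, -0.6, -0.34, 0, 0, 0, 0], [0, -0.64, -0.27, 0, 0, 0, 0], [0, -0.66, -0.21, 0, 0, 0, 0], [0, -0.67, -0.14, 0, 0, 0, 0], [0, -0.69, -0.07, 0, 0, 0, 0], [0, -0.69, 0.0, 0, 0, 0, 0], [0, -0.68, 0.06, 0, 0, 0, 0], [0, -0.68, 0.14, 0, 0, 0, 0], [0, -0.66, 0.2, 0, 0, 0, 0], [0, -0.64, 0.26, 0, 0, 0, 0], [0, -0.6, 0.33, 0, 0, 0, 0], [0, -0.57, 0.38, 0, 0, 0, 0], [0, -0.53, 0.45, 0, 0, 0, 0], [0, -0.49, 0.49, 0, 0, 0, 0], [0, -0.43, 0.53, 0, 0, 0, 0]]
[[0, -0.38, 0.58, 0, 0, 0, 0], [0, -0.31, 0.62, 0, 0, 0, 0], [0, -0.26, 0.64, 0, 0, 0, 0], [0, -0.18, 0.66, 0, 0, 0, 0], [0, -0.12, 0.68, 0, 0, 0, 0], [0, -0.06, 0.69, 0, 0, 0, 0], [0, 0.02, 0.69, 0, 0, 0, 0], [0, 0.08, 0.68, 0, 0, 0, 0], [0, 0.16, 0.67, 0, 0, 0, 0], [0, 0.22, 0.66, 0, 0, 0, 0], [0, 0.28, 0.63, 0, 0, 0, 0], [0, 0.34, 0.59, 0, 0, 0, 0], [0, 0.41, 0.56, 0, 0, 0, 0], [0, 0.45, 0.52, 0, 0, 0, 0], [0, 0.51, 0.47, 0, 0, 0, 0]]
[[0, 0.55, 0.42, 0, 0, 0, 0], [0, 0.59, 0.35, 0, 0, 0, 0], [0, 0.62, 0.3, 0, 0, 0, 0], [0, 0.65, 0.24, 0, 0, 0, 0], [0, 0.67, 0.17, 0, 0, 0, 0], [0, 0.68, 0.1, 0, 0, 0, 0], [0, 0.69, 0.03, 0, 0, 0, 0], [0, 0.69, -0.04, 0, 0, 0, 0], [0, 0.68, -0.1, 0, 0, 0, 0], [0, 0.67, -0.17, 0, 0, 0, 0], [0, 0.64, -0.24, 0, 0, 0, 0], [0, 0.62, -0.3, 0, 0, 0, 0]]
[[0, 0.59, -0.37, 0, 0, 0, 0], [0, 0.55, -0.42, 0, 0, 0, 0], [0, 0.5, -0.47, 0, 0, 0, 0], [0, 0.46, -0.52, 0, 0, 0, 0], [0, 0.4, -0.56, 0, 0, 0, 0], [0, 0.34, -0.6, 0, 0, 0, 0]]
```

Two still rows first so the drop settles, then forward.

Call:
arm_command(series=[[0,0,0,0,0,0,0],[0,0,0,0,0,0,0],[0,0,0,0,0,0,0],[0,0.3,-0.63,0,0,0,0],[0,0.22,-0.65,0,0,0,0],[0,0.16,-0.67,0,0,0,0],[0,0.1,-0.69,0,0,0,0],[0,0.02,-0.68,0,0,0,0],[0,-0.05,-0.69,0,0,0,0],[0,-0.11,-0.68,0,0,0,0],[0,-0.18,-0.67,0,0,0,0],[0,-0.25,-0.64,0,0,0,0],[0,-0.31,-0.62,0,0,0,0],[0,-0.37,-0.58,0,0,0,0],[0,-0.42,-0.54,0,0,0,0],[0,-0.48,-0.5,0,0,0,0],[0,-0.52,-0.45,0,0,0,0],[0,-0.57,-0.39,0,0,0,0]])

```text
clock: 13.68
eef_pos: [570.5, 29.5, 257.3]
tool_rot: [-2.356, 1.568, 0.799]
force: [1.7, 3.4, 5.4]
width: 20.6
```

```bash
python3 look.py w16
```

```text
clk 13.6833 tcp [570.5  29.5 257.3] phi 5.291 rad 68.9 F [1.7 3.4 5.4] Frad -1.9 Ftan 3.3 w 20.6
```

View pics/w16c.png

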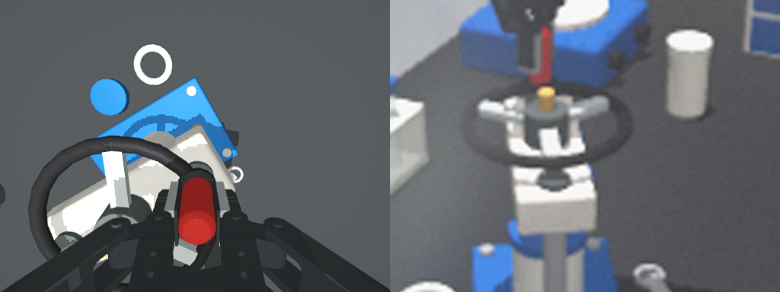

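The screw end is lower (its top is near row 90) and no red band shows, so it is sinking normally.

Call:
arm_command(series=[[0,-0.6,-0.34,0,0,0,0],[0,-0.64,-0.27,0,0,0,0],[0,-0.66,-0.21,0,0,0,0],[0,-0.67,-0.14,0,0,0,0],[0,-0.69,-0.07,0,0,0,0],[0,-0.69,0.0,0,0,0,0],[0,-0.68,0.06,0,0,0,0],[0,-0.68,0.14,0,0,0,0],[0,-0.66,0.2,0,0,0,0],[0,-0.64,0.26,0,0,0,0],[0,-0.6,0.33,0,0,0,0],[0,-0.57,0.38,0,0,0,0],[0,-0.53,0.45,0,0,0,0],[0,-0.49,0.49,0,0,0,0],[0,-0.43,0.53,0,0,0,0]])

```text
clock: 15.03
eef_pos: [478.3, 46.2, 257.2]
tool_rot: [2.915, 1.568, -0.214]
force: [6.5, 0.4, 4.8]
width: 20.1
```

Call:
arm_command(series=[[0,-0.38,0.58,0,0,0,0],[0,-0.31,0.62,0,0,0,0],[0,-0.26,0.64,0,0,0,0],[0,-0.18,0.66,0,0,0,0],[0,-0.12,0.68,0,0,0,0],[0,-0.06,0.69,0,0,0,0],[0,0.02,0.69,0,0,0,0],[0,0.08,0.68,0,0,0,0],[0,0.16,0.67,0,0,0,0],[0,0.22,0.66,0,0,0,0],[0,0.28,0.63,0,0,0,0],[0,0.34,0.59,0,0,0,0],[0,0.41,0.56,0,0,0,0],[0,0.45,0.52,0,0,0,0],[0,0.51,0.47,0,0,0,0]])

```text
clock: 16.28
eef_pos: [487.1, 138.8, 257.2]
tool_rot: [0.589, 1.566, -2.54]
force: [-3.4, -1.2, 12.7]
width: 20.6
```

```bash
python3 look.py w17
```

```text
clk 16.2833 tcp [487.1 138.8 257.2] phi 2.296 rad 69.0 F [-3.4 -1.2 12.7] Frad 1.4 Ftan 3.3 w 20.6
```

View pics/w17c.png

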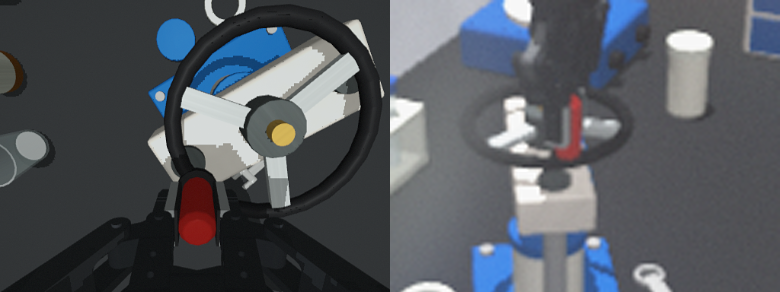

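Call:
arm_command(series=[[0,0.55,0.42,0,0,0,0],[0,0.59,0.35,0,0,0,0],[0,0.62,0.3,0,0,0,0],[0,0.65,0.24,0,0,0,0],[0,0.67,0.17,0,0,0,0],[0,0.68,0.1,0,0,0,0],[0,0.69,0.03,0,0,0,0],[0,0.69,-0.04,0,0,0,0],[0,0.68,-0.1,0,0,0,0],[0,0.67,-0.17,0,0,0,0],[0,0.64,-0.24,0,0,0,0],[0,0.62,-0.3,0,0,0,0],[0,0,0,0,0,0,0]])

```text
clock: 17.47
eef_pos: [567.4, 147.8, 257.3]
tool_rot: [-2.627, 1.569, 0.527]
force: [2.2, 3.4, 6.5]
width: 20.2
```

```bash
python3 look.py w18
```

```text
clk 17.4667 tcp [567.4 147.8 257.3] phi 1.051 rad 69.8 F [2.2 3.4 6.5] Frad 4.0 Ftan -0.2 w 20.2
```

View pics/w18c.png

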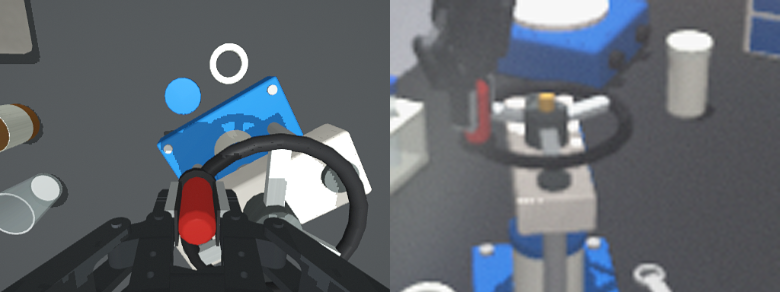

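Call:
arm_command(series=[[0,0.59,-0.37,0,0,0,0],[0,0.55,-0.42,0,0,0,0],[0,0.5,-0.47,0,0,0,0],[0,0.46,-0.52,0,0,0,0],[0,0.4,-0.56,0,0,0,0],[0,0.34,-0.6,0,0,0,0],[0,0,0,0,0,0,0],[0,0,0,0,0,0,0],[0,0,0,0,0,0,0]])

```text
clock: 18.32
eef_pos: [596.0, 116.8, 257.3]
tool_rot: [2.559, 1.568, -0.571]
force: [5.1, -0.1, 6.1]
width: 20.7
```

```bash
python3 look.py w19;python3 - <<'E'
import cv2,numpy as np
L=[]
for n in("w13","w15","w18","w19"):
    L.append(cv2.resize(cv2.imread(f"pics/{n}c.png")[60:150,390+130:390+182],None,fx=3,fy=6))
cv2.imwrite("pics/cmp3.png",np.hstack(L))
from h import *
x=[531.3,86.8]
for z in(276,268,259.5,250): print(z,((proj("side",x+[z])-[200,150])*3-[0,60])[1]*6)
E
```

```text
clk 18.3167 tcp [596.  116.8 257.3] phi 0.438 rad 69.8 F [ 5.1 -0.1  6.1] Frad 4.5 Ftan -2.2 w 20.7
276 104.98652547281807
268 155.6195141626813
259.5 208.9621112665571
250 268.0329615604693
```

View pics/cmp3.png

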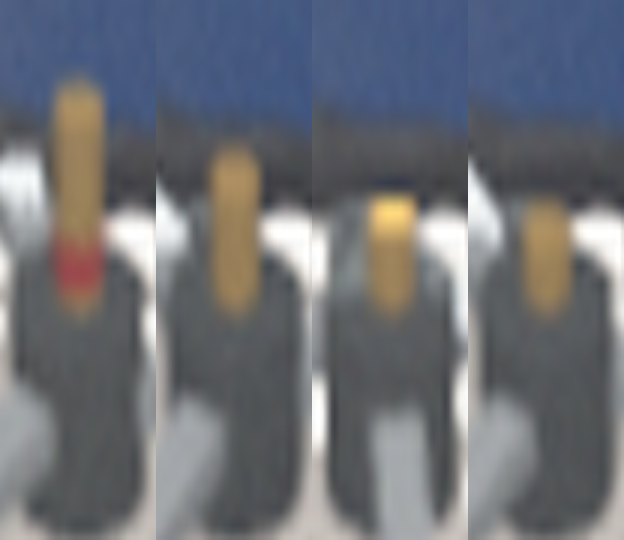

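View pics/w19c.png

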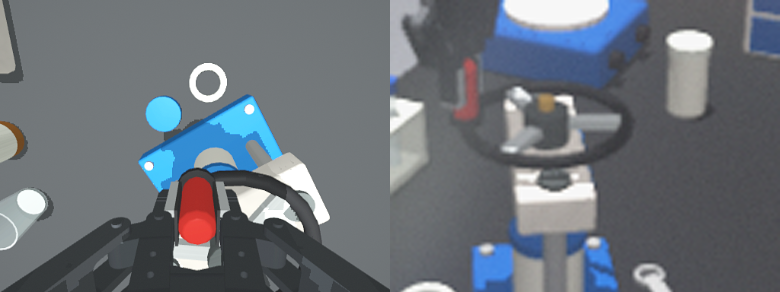

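```bash
python3 - <<'E'
from h import *
s=ctrl.read_state();print(s["clock"],np.abs(s["qd"]).max(),s["width"],s["force"])
print(ctrl.finish_job())
E
```

```text
18.4167 0.0012441979601729783 20.51857243073419 [5.18728455 0.3812673  6.43372153]
the job is handed in; nothing more can be done
None
```

The screw is started about one turn deep, the gripper still holds the handle, and the job is handed in. It gave no verdict, so the result rests on my own checks.

- **Backward:** I gripped the red handle and turned the wheel about 3.6 rad anticlockwise. In the side view the screw rode up about 3 mm, then dropped and the red band disappeared.
- **Forward:** I then turned it 6.33 rad clockwise, which is one turn within about 0.05 rad.
- **Last checks:**
  - The screw top sits about 8.3 mm lower than just after the drop, so about 16.3 mm down; the band is 15.2–17.6 mm.
  - The arm was still.
  - The fingers stood at 20.5 mm on the 22 mm handle, with grip still commanded. I did not measure grip force directly.
  - The wrist force was 8 N and the clock 18.4 s.
- **Bystanders:** The cap, ring, beaker and bottle showed no change in the wrist pictures. I did not measure any bystander's position again.
- **Disagreement:** The side camera placed the wheel axis and handle about 5–7 mm away from where the top and wrist cameras did. I used the wrist camera's values, and side forces on the wrist stayed within about 7 N.

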